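# Close the sample block: clamp flap down, then lid shut

### The arm

A 6-joint arm with a two-finger parallel gripper is mounted at the origin on the work surface. World frame = base frame: x ahead of the robot, y to its left, z up, the work surface at z = 0. Lengths are in m, angles in rad, forces in N, time in s.
With the tool pointing down it reaches from about 0.375 to 0.9 m from the base axis. Payload 3.1 kg.
Tool frame: the origin (TCP) lies midway between the tips of the shut fingers; the grasp point (between the pads) lies 19 mm behind it; x points along the fingers, z is the direction in which the jaws open and shut, and the axes are right-handed (so a half turn about x gives the same grasp; the last joint's range is limited). The gripper opens to 85 mm and grips with 20 to 120 N. Pads are 22 mm wide; open, the fingers measure 114 mm over their backs; the gripper's body (76 mm by 85 mm) begins 54 mm behind the grasp point. The pads swing forward as they close: fully open they stand 13 mm farther back than shut.
Start: joints at [-1.329, 0.527, 1.433, -0, 1.181, -0.178], TCP at [0.255, -0.571, 0.231] pointing down, gripper open.
Joint ranges: [-3.08, 3.08], [-0.75, 2.2], [0.22, 2.44], [-1.43, 4.57], [0, 2.65], [-2.85, 2.85]. Speed limits (rad/s): [2.79, 2.79, 3.14, 3.14, 3.14, 3.14].

### API

Orientations are given as a unit quaternion [x, y, z, w].
In Python, from station import status, snapshot, camera_params, ticket gives the robot as it stands.
- The arm moves only by the tool arm_command, never from a script. Its argument "series" is a list that holds one entry, the list of rows, each a list of 4 numbers: the shift along the tool's x, y, z in mm, then the turn about the tool's x in rad. A call has 1 to 10 rows; each row shifts and turns the commanded pose from where the row before left it, along the tool's axes as they then stand; what a row does not reach is not made up. A row lasts 1/10 s, in which the tool goes at most 50 mm and 8.59 degrees, less where a joint would pass 70% of its speed; a pose out of reach is approached as far as the arm can. A call is refused whole if a number of a shift passes 50 or a number of a turn 0.15, either way. A call with a gripper value outside its range is refused whole. "jaw" is the opening in per cent of the stroke, from 0 (shut) to 100 (fully open), set as the call begins (left out, the last holds). The fingers move at their own pace and stop on an object; "force" is the grip in N (left out, the last holds). Time passes only in rows, so rows that do not move let the fingers close. It gives the time, the measured TCP pose, the force and the opening at its end, in the units of the state.
- status.sense(): the state, without advancing time (a new reading comes with each control period).
- snapshot(name): name is "side" or "top"; returns the picture (400x640x3 uint8, red, green, blue); there is no depth.
- camera_params(name): a dict with "fovy" (degrees; the focal length in pixels is half the picture's height over the tangent of half this angle, whatever the lens; pixels are square), "cx", "cy" (the principal point, pixels), "extrinsics" (4x4, takes a point from camera to world coordinates). Camera axes: x right, y down, z forward; pixel columns grow to the right and rows downward; lengths in m; the calibration is good to about 2 mm. A picture is of the moment at which its call begins. camera_params takes no time and is no camera call.
- ticket.sign_off(): hands the job in, once; it reports no verdict.
The state is a dict: "t": time; "q": joint angles; "qd": joint speeds; "tau": joint torques, N m; "tcp_pos": TCP position; "tool_rot": TCP orientation; "force": force on the tool from outside, world axes, zero at the start; "ft_torque": the same for the moment, N m; "finger_gap": opening from 0.0 (shut) to 1.0 (fully open).
Only numpy, scipy, OpenCV 4.12 (cv2) and the standard library are available. Lean on these libraries where they do the work, as an engineer would, in place of code of your own. Each camera call takes 0.05 s, during which the arm holds its last target. There are 200 camera calls.

### The job

Get the small white thermal block instrument ready to run using only pushes of the fingertips on outer faces: first fold the upright orange clamp flap all the way down onto the tubes, and only then swing the open black lid fully shut over it, without slamming. Do not grasp anything, keep off the lid's metal heater plate and the grey seal on the flap's underside, and leave everything else on the bench where it stands.

Things in the scene. Friction and masses are not known exactly. Their poses are not given: they have to be found in the camera images.
- instrument: White thermal block fixed to the bench. Origin on the bench under it; z up, +y to the side with the lid hinge, -y to the low control deck (y -145 to -95 mm, 85 mm high). x -110 to 110 mm, y -145 to 125. A rim 15 mm thick, top at z 115, outer x -110 to 110, y -95 to 115, surrounds an open well with the block and coloured tube caps.
- lid_hinge (a point): Middle of the lid's hinge line, at (0, 115, 115) mm in the instrument's frame; the line runs along the instrument's x.
- lid_edge (a point): Middle of the lid's free edge on its outer face, 196 mm from the hinge line. The lid is a black panel 210 mm wide, 20 mm thick, with a small grey lip at mid edge reaching to 208 mm. Shut, it fills z 115 to 135 mm, outer face up; open, its outer face looks to the instrument's +y and its free edge is about 310 mm above the bench.
- lid (a joint): Lid angle in rad: 0 fully shut (level, on the rim, a hard stop), grows as it opens, 1.57 upright, at most 1.9 (leaning outwards). Stiff friction hinge (about 0.55 N m): it stays wherever it is left; about 4 N near the free edge moves it.
- heater: Bare metal heater plate, 140 by 100 by 5 mm, in the middle of the lid's inner face; origin at its centre. Must not be touched.
- flap_hinge (a point): Middle of the flap's hinge line, at (0, -65, 101) mm in the instrument's frame; the line runs along the instrument's x.
- flap_edge (a point): Middle of the flap's free edge on its outer face, 88 mm from the hinge line. The flap is an orange plate 130 mm wide, 6 mm thick; its outer face (two white stripes) looks to the instrument's -y when upright and up when folded down (then at z 107 mm, inside the well). Upright, its free edge is about 190 mm above the bench.
- flap (a joint): Flap angle in rad: 0 folded fully down (level, a hard stop), grows as it is raised, 1.57 upright, at most 1.7. It folds towards the instrument's +y. Light friction hinge (0.06 N m): stays where it is left; about 1 N at the free edge moves it.
- seal: Grey seal pad, 100 by 50 by 3 mm, on the underside of the flap; origin at its centre. Must not be touched.
- vial: Loose amber vial with red cap, 18 mm across, 36 mm high, standing on the control deck near its +x end. Leave it.
- reagent: Loose reagent bottle with blue cap, 60 mm across, 115 mm high, beside the instrument's +x side. Leave it.
- tube_rack: Loose blue tube rack, 110 by 60 mm, 55 mm high, beside the control deck. Leave it.
- marker: Loose white and green marker pen, 130 mm long, lying beside the instrument's +y side, below the open lid. Leave it.
- foil_jar: Loose glass jar with a foil top, 76 mm across, 97 mm high, on the left of the bench. Leave it.
- mouse: Loose black computer mouse, 100 by 60 by 30 mm, on the left of the bench. Leave it.

How it is judged:
On the way, in this order (a step that is already met when the one before it is completed fails the run):
1. the flap is folded fully down while the lid still stands open (value of joint flap below 0.06 rad and value of joint lid above 1.2 rad), for 0.2 s.
2. the lid is fully shut over the folded flap (value of joint flap below 0.06 rad and value of joint lid below 0.05 rad), for 0.2 s.
At the end, for the whole second after the job is handed in: The flap is folded down (within 0.06 rad of its stop) and the lid is shut (within 0.05 rad of its stop, about 10 mm at its edge) and at rest (all of step 2 and velocity of joint lid between -0.05 and 0.05 rad/s); the robot touches nothing.
It fails at once if the lid is swung past halfway while the flap is still up (value of joint lid below 0.9 rad and value of joint flap above 0.15 rad).
It fails at once if the lid is slammed (closing faster than 3 rad/s) (velocity of joint lid below -3 rad/s).
It fails at once if the heater plate is touched (contact force between any of the fingers, the arm and heater above 0.5 N).
It fails at once if the seal under the flap is touched (contact force between any of the fingers, the arm and seal above 0.5 N).
It fails at once if something else on the bench is lifted, carried or knocked (moved more than 25 mm, or tipped) (distance of any of vial, reagent, tube_rack, marker, foil_jar, mouse from where it was at the start of the episode above 0.025 m or angle between any of vial, reagent, tube_rack, marker, foil_jar, mouse's own z axis and vertical above 0.35 rad).
It also fails if it takes over 58 s, if anything falls off the work surface, if the arm or the gripper's body presses on something with over 40 N, if the wrist force passes 120 N, or if a joint passes its speed limit or range.

## Working session

There is one attempt and no reset: what is moved stays moved. The work goes in short steps, Python scripts to look and compute and a tool call to move; the robot and the scene stay as the last step left them, time stands still between calls to the robot, and variables do not carry over. Pictures are saved under pics/ and viewed, about 8 in all and at most 12, crops included, and the job is handed in when it is done.

Besides the shell and the picture viewer there is one more tool, called after "Call:" by a JSON object that holds its "name" and its "arguments". arm_command: Moves the arm, as the interface text tells. Its arguments: {"type":"object","properties":{"series":{"type":"array"},"jaw":{"type":"number"},"force":{"type":"number"}},"required":["series"]}

```bash
mkdir -p pics; ls; python3 - <<'E'
from station import status,snapshot,camera_params
import cv2,numpy as np
s=status.sense(); print({k:np.round(v,3).tolist() for k,v in s.items()})
for n in("side","top"):
    p=camera_params(n); print(n,p["fovy"],p["cx"],p["cy"],np.round(p["extrinsics"],4).tolist())
    cv2.imwrite(f"pics/{n}0.png",cv2.cvtColor(snapshot(n),cv2.COLOR_RGB2BGR))
E
```

```text
pics
{'t': 0.0, 'q': [-1.33, 0.528, 1.434, 0.0, 1.181, -0.178], 'qd': [0.0, 0.002, -0.001, 0.001, -0.0, 0.0], 'tau': [0.002, -44.234, -17.802, -0.0, 0.009, 0.0], 'tcp_pos': [0.255, -0.57, 0.23], 'tool_rot': [0.385, 0.594, -0.384, 0.593], 'force': [0.436, 0.221, 0.105], 'ft_torque': [0.023, 0.0, 0.014], 'finger_gap': 1.0}
side 49.460133321380226 319.3280960310517 205.46716653658666 [[-0.0337, 0.8418, -0.5387, 1.1825], [0.9993, 0.0364, -0.0055, 0.0404], [0.015, -0.5385, -0.8425, 1.0666], [0.0, 0.0, 0.0, 1.0]]
top 54.67546734618485 316.6096637968658 199.94181192047947 [[0.0075, -0.9981, 0.0605, 0.4795], [-0.9999, -0.0069, 0.0101, 0.035], [-0.0097, -0.0606, -0.9981, 1.1894], [0.0, 0.0, 0.0, 1.0]]
```

View pics/side0.png

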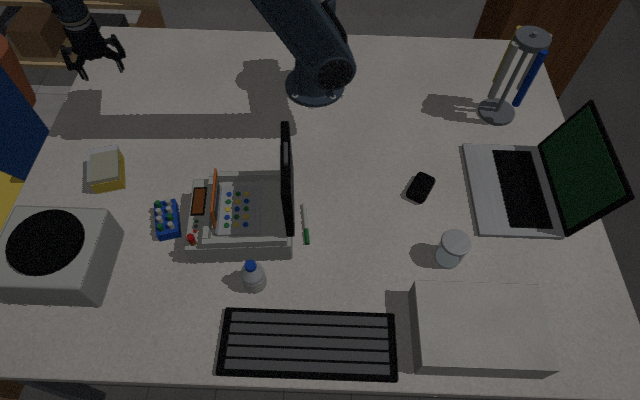

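View pics/top0.png

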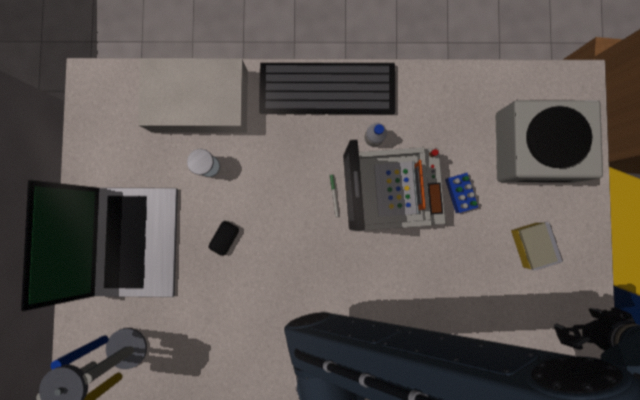

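The instrument stands around top pixel (395,190), with its lid hinge towards world +y. The flap is at top (421,185) and the robot is on the instrument's -x side. Next I'll enlarge it in both views.

```bash
python3 - <<'E'
import cv2,numpy as np
a=cv2.imread("pics/top0.png")[125:245,325:485]; b=cv2.imread("pics/side0.png")[115:265,145:325]
a=cv2.convertScaleAbs(cv2.resize(a,None,fx=5,fy=5,interpolation=cv2.INTER_CUBIC),alpha=1.5)
b=cv2.convertScaleAbs(cv2.resize(b,None,fx=4,fy=4,interpolation=cv2.INTER_CUBIC),alpha=1.5)
def grid(im,x0,y0,f):
    h,w=im.shape[:2]
    for u in range(-(-x0//20)*20,x0+w//f,20):
        X=(u-x0)*f; cv2.line(im,(X,0),(X,8),(0,0,255),1); cv2.putText(im,str(u),(X,20),0,.4,(0,0,255))
    for v in range(-(-y0//20)*20,y0+h//f,20):
        Y=(v-y0)*f; cv2.line(im,(0,Y),(8,Y),(0,0,255),1); cv2.putText(im,str(v),(10,Y+4),0,.4,(0,0,255))
grid(a,325,125,5);grid(b,145,115,4)
cv2.imwrite("pics/topc.png",a);cv2.imwrite("pics/sidec.png",b)
E
```

```text
(no output)
```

View pics/topc.png

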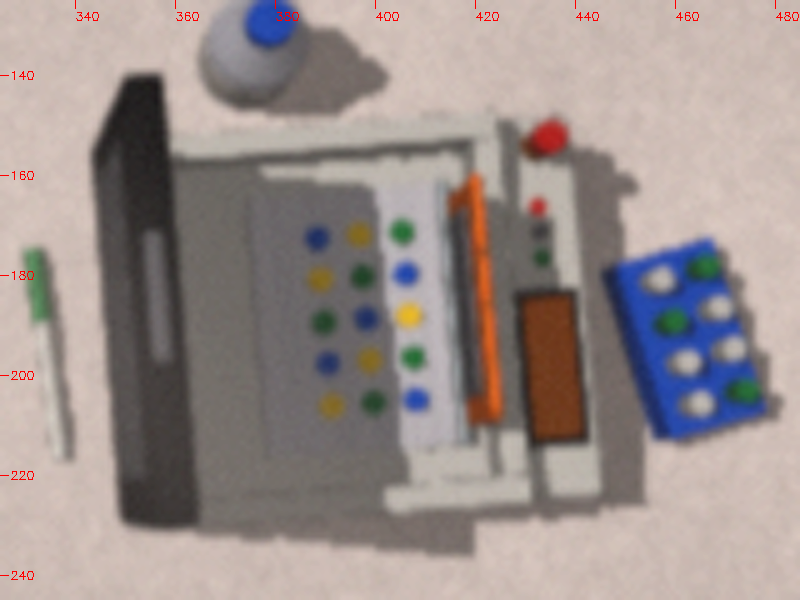

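View pics/sidec.png

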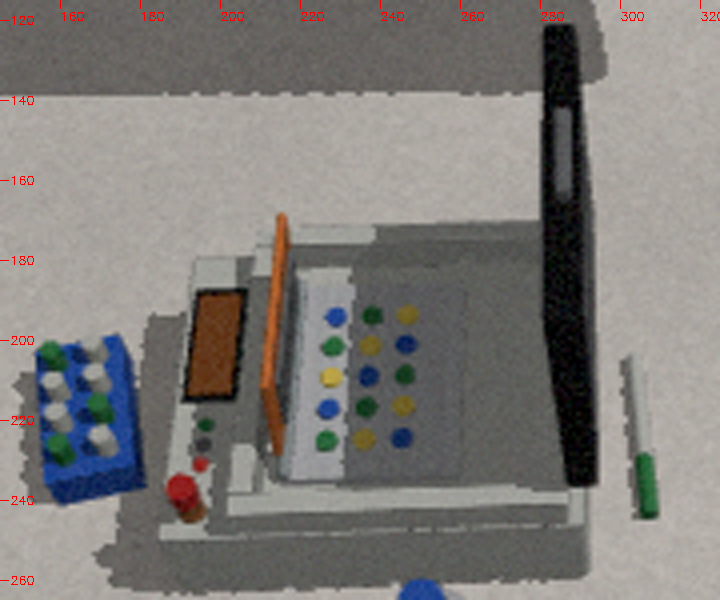

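Both views show the lid upright at the +y end of the instrument, with the grey lip at mid edge around side (286,152) and top (356,183). The flap's free edge runs from top (421,160) to (425,209). I'll fit the instrument pose and both joint angles to the corner pixels.

```bash
cat > h.py <<'E'
import numpy as np
from station import camera_params
from scipy.optimize import least_squares
def proj(n,P):
    p=camera_params(n);E=np.array(p["extrinsics"]);f=200/np.tan(np.radians(p["fovy"]/2))
    c=(np.atleast_2d(P)-E[:3,3])@E[:3,:3]
    return c[:,:2]/c[:,2:]*f+[p["cx"],p["cy"]]
def world(v,L):
    c,s=np.cos(v[2]),np.sin(v[2]);L=np.atleast_2d(L)/1000
    return L@np.array([[c,s,0],[-s,c,0],[0,0,1]])+[v[0],v[1],0]
def lid(t,x,r,n): return [x,115-r*np.cos(t)+n*np.sin(t),115+r*np.sin(t)+n*np.cos(t)]
def flap(t,x,r,n): return [x,-65+r*np.cos(t)-n*np.sin(t),101+r*np.sin(t)+n*np.cos(t)]
E
python3 - <<'E'
from h import *
T=lambda x,y:(325+x/5,125+y/5); S=lambda x,y:(145+x/4,115+y/4)
obs=[("top",T(498,120),"i",(110,-95,115)),("top",T(531,503),"i",(-110,-95,115)),("top",T(570,163),"i",(110,-145,85)),("top",T(600,493),"i",(-110,-145,85)),
("side",S(228,515),"i",(110,-95,115)),("side",S(193,258),"i",(-110,-145,85)),
("top",T(162,75),"l",(105,196,0)),("top",T(198,527),"l",(-105,196,0)),("top",T(93,155),"l",(105,0,20)),
("side",S(545,26),"l",(-105,196,0)),("side",S(573,26),"l",(-105,196,20)),("side",S(545,320),"l",(105,196,0)),("side",S(597,485),"l",(105,0,20)),
("side",S(277,213),"f",(-65,88,6)),("side",S(262,388),"f",(65,88,6)),("side",S(288,213),"f",(-65,88,0)),
("top",T(472,177),"f",(65,88,0)),("top",T(482,177),"f",(65,88,6)),("top",T(502,419),"f",(-65,88,6))]
def loc(v,k,a): return a if k=="i" else (lid(v[3],*a) if k=="l" else flap(v[4],*a))
R=lambda v:np.array([proj(n,world(v,loc(v,k,a)))[0]-u for n,u,k,a in obs])
s=least_squares(lambda v:R(v).ravel(),[.6,-.15,0,1.57,1.57],loss="soft_l1")
print(np.round(s.x,4)); 
for o,r in zip(obs,R(s.x)): print(o[0],o[2:],np.round(r,1))
for k,L in dict(lidedge=lid(s.x[3],0,196,20),flapedge=flap(s.x[4],0,88,6),flaphinge=(0,-65,101),lidhinge=(0,115,115)).items(): print(k,np.round(world(s.x,L)[0],3))
E
```

```text
[ 0.5781 -0.1674  0.0793  1.5553  1.4773]
top ('i', (110, -95, 115)) [-0.6 -2. ]
top ('i', (-110, -95, 115)) [-0.1 -0.1]
top ('i', (110, -145, 85)) [-0.4 -9.9]
top ('i', (-110, -145, 85)) [0.6 0.6]
side ('i', (110, -95, 115)) [-1.4 -1. ]
side ('i', (-110, -145, 85)) [-0.5 -1.4]
top ('l', (105, 196, 0)) [-0.5 -1.2]
top ('l', (-105, 196, 0)) [-0.4 -0. ]
top ('l', (105, 0, 20)) [-1.5 -1.3]
side ('l', (-105, 196, 0)) [-0.8 -1.4]
side ('l', (-105, 196, 20)) [ 0.7 -1.7]
side ('l', (105, 196, 0)) [-1.  -1.2]
side ('l', (105, 0, 20)) [0.1 1.6]
side ('f', (-65, 88, 6)) [-0.1 -1. ]
side ('f', (65, 88, 6)) [-1.  -1.2]
side ('f', (-65, 88, 0)) [-0.4 -0.9]
top ('f', (65, 88, 0)) [-1.  -0.9]
top ('f', (65, 88, 6)) [-0.6 -1.1]
top ('f', (-65, 88, 6)) [-0.2  0.4]
lidedge [ 0.568 -0.036  0.311]
flapedge [ 0.583 -0.23   0.189]
flaphinge [ 0.583 -0.232  0.101]
lidhinge [ 0.569 -0.053  0.115]
```

The fit is good: heights come out at 0.311 and 0.189 m as the text says. The one outlier, a deck corner, is hidden by the vial. The fingers will be shut with tool y along the instrument's x and tool z along its -y. First move: raise, turn and shut.

Call:
{"name": "arm_command", "arguments": {"series": [[[-10, 0, 0, 0.114], [-10, 0, 0, 0.114], [-10, 0, 0, 0.114], [0, 30, -20, 0], [0, 40, -28, 0], [0, 40, -28, 0], [0, 40, -28, 0], [0, 40, -28, 0], [0, 40, -28, 0], [0, 40, -28, 0]]], "jaw": 0, "force": 20}}

```text
t: 1.1
tcp_pos: [0.5104, -0.3606, 0.2609]
tool_rot: [0.48, 0.519, -0.48, 0.519]
force: [0.0, 0.2, 0.1]
finger_gap: -0.005
```

```bash
cat >> h.py <<'E'
V=[0.5781,-0.1674,0.0793]
def here():
    from station import status
    s=status.sense();c,n=np.cos(V[2]),np.sin(V[2]);d=np.array(s["tcp_pos"][:2])-V[:2]
    from scipy.spatial.transform import Rotation as R
    print("t",round(s["t"],2),"local mm",np.round([1e3*(c*d[0]+n*d[1]),1e3*(-n*d[0]+c*d[1]),1e3*s["tcp_pos"][2]],1),"force",np.round(s["force"],1),"\n",np.round(R.from_quat(s["tool_rot"]).as_matrix().T,3).tolist())
E
python3 -c "from h import *;here()"
```

```text
t 1.1 local mm [ -82.8 -187.2  260.9] force [0.  0.2 0.1] 
 [[-0.001, 0.001, -1.0], [0.997, 0.078, -0.001], [0.078, -0.997, -0.001]]
```

Call:
{"name": "arm_command", "arguments": {"series": [[[0, 28, -25, 0], [10, 28, -25, 0], [20, 27, -20, 0], [30, 0, -5, 0], [30, 0, 0, 0], [0, 0, 0, 0]]]}}

```text
t: 1.7
tcp_pos: [0.5833, -0.2783, 0.1663]
tool_rot: [0.479, 0.523, -0.48, 0.515]
force: [-0.4, -0.2, -0.7]
finger_gap: -0.0
```

```bash
cat > look.py <<'E'
import sys,cv2,numpy as np
from station import snapshot
a=snapshot("top")[105:265,325:485];b=snapshot("side")[85:265,145:325]
f=lambda i:cv2.resize(i,(400,400),interpolation=cv2.INTER_CUBIC)
cv2.imwrite(sys.argv[1],cv2.convertScaleAbs(cv2.cvtColor(np.hstack([f(a),f(b)]),cv2.COLOR_RGB2BGR),alpha=1.5))
E
python3 -c "from h import *;here()"; python3 look.py pics/p1.png
```

```text
t 1.7 local mm [  -3.6 -110.9  166.3] force [-0.4 -0.2 -0.7] 
 [[-0.009, 0.007, -1.0], [0.997, 0.079, -0.009], [0.079, -0.997, -0.007]]
```

View pics/p1.png

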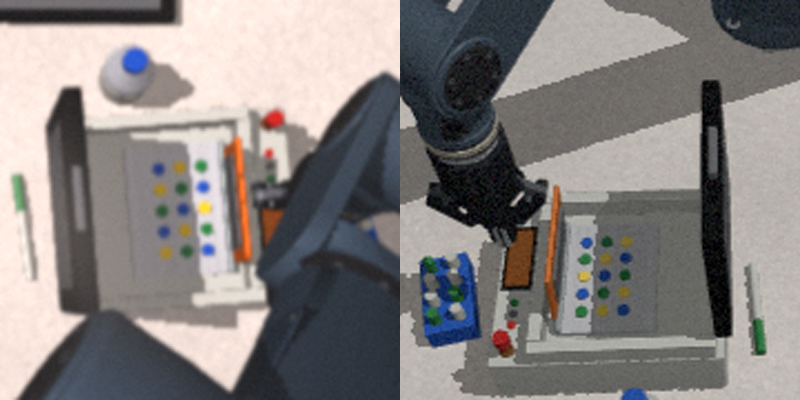

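The shut fingers are in front of the flap's outer face, with clear space all around. Now the fold, along an arc of 70 mm radius.

Call:
{"name": "arm_command", "arguments": {"series": [[[0, 0, -17, 0], [0, 0, -16, 0], [0, 0, -19, 0], [7, 0, -19, 0], [7, 0, -8, 0], [7, 0, -7, 0], [9, 0, -6, 0], [9, 0, -5, 0], [10, 0, -4, 0], [0, 0, 0, 0]]]}}

```text
t: 2.8
tcp_pos: [0.5771, -0.1795, 0.1201]
tool_rot: [0.48, 0.521, -0.481, 0.518]
force: [-0.2, 0.7, 0.1]
finger_gap: -0.001
```

```bash
python3 -c "from h import *;here()"; python3 look.py pics/p2.png
```

```text
t 2.8 local mm [ -2.  -12.  120.1] force [-0.2  0.7  0.1] 
 [[-0.004, 0.002, -1.0], [0.997, 0.078, -0.004], [0.078, -0.997, -0.002]]
```

View pics/p2.png

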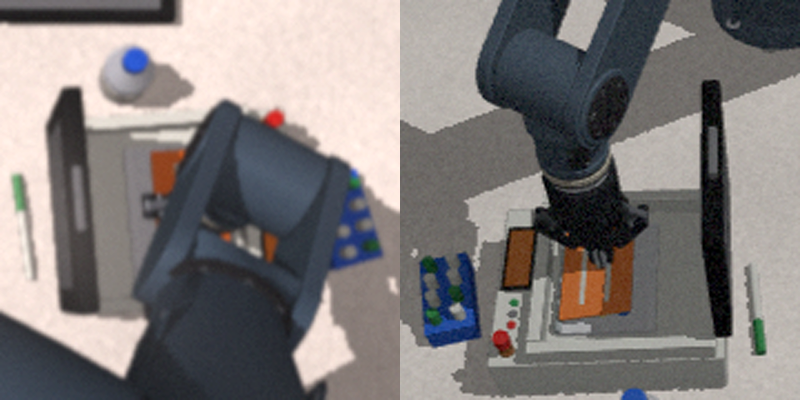

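The flap is nearly down under the fingertips at side-crop (600,260), and the lid hasn't moved. Next I'll press to the stop.

Call:
{"name": "arm_command", "arguments": {"series": [[[5, 0, -1, 0], [5, 0, 0, 0], [3, 0, 0, 0], [2, 0, 0, 0], [0, 0, 0, 0]]]}}

```text
t: 3.4
tcp_pos: [0.5783, -0.1794, 0.1072]
tool_rot: [0.48, 0.519, -0.48, 0.519]
force: [-0.5, 0.2, 0.6]
finger_gap: 0.001
```

```bash
python3 -c "from h import *;here()"
```

```text
t 3.4 local mm [ -0.8 -12.  107.2] force [-0.5  0.2  0.6] 
 [[-0.0, -0.0, -1.0], [0.997, 0.078, -0.0], [0.078, -0.997, 0.0]]
```

Call:
{"name": "arm_command", "arguments": {"series": [[[1, 0, 0, 0], [1, 0, 0, 0], [1, 0, 0, 0], [0, 0, 0, 0]]]}}

```text
t: 3.8
tcp_pos: [0.5784, -0.1795, 0.1069]
tool_rot: [0.48, 0.519, -0.48, 0.52]
force: [-3.7, 2.0, 14.6]
finger_gap: -0.002
```

The stop answers with 14.6 N at z 106.9 mm, which is the folded height in the text. Hold briefly, then lift straight up.

Call:
{"name": "arm_command", "arguments": {"series": [[[0, 0, 0, 0], [0, 0, 0, 0], [-10, 0, 0, 0], [-30, 0, 0, 0], [-50, 0, 0, 0], [-50, 0, 0, 0], [-50, 0, 0, 0], [-50, 0, 0, 0], [-50, 0, 0, 0], [-10, 0, 0, 0]]]}}

```text
t: 4.8
tcp_pos: [0.5806, -0.1805, 0.4122]
tool_rot: [0.481, 0.514, -0.479, 0.524]
force: [0.9, 0.3, 0.5]
finger_gap: -0.001
```

```bash
python3 -c "from h import *;here()"; python3 look.py pics/p3.png
```

```text
t 4.8 local mm [  1.5 -13.3 412.2] force [0.9 0.3 0.5] 
 [[0.013, -0.007, -1.0], [0.997, 0.078, 0.012], [0.078, -0.997, 0.008]]
```

View pics/p3.png

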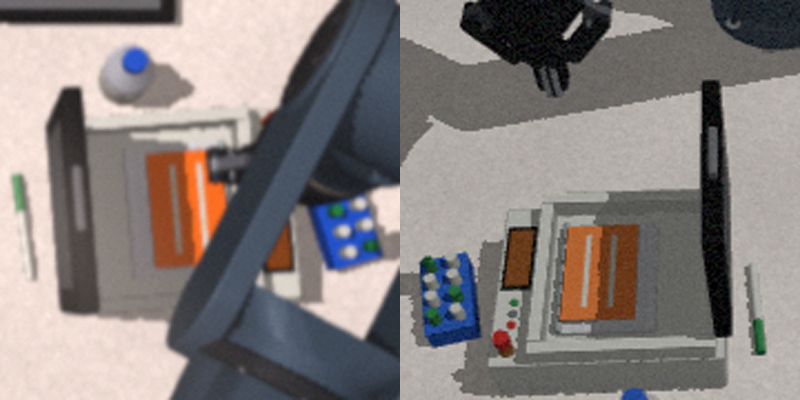

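The flap lies flat with both stripes up (side-crop (600,270)), the lid is still upright and all the bench items are in place. Now over the lid to its outer side.

Call:
{"name": "arm_command", "arguments": {"series": [[[0, 0, -30, 0], [0, 0, -42, 0], [0, 0, -42, 0], [0, 0, -42, 0], [0, 0, -42, 0], [0, 0, 0, 0], [40, 0, 0, 0], [45, 0, 0, 0], [45, 0, 0, 0], [0, 0, 0, 0]]]}}

```text
t: 5.9
tcp_pos: [0.5569, 0.0183, 0.2662]
tool_rot: [0.476, 0.525, -0.484, 0.513]
force: [-0.5, 0.1, 0.2]
finger_gap: -0.001
```

```bash
python3 -c "from h import *;here()"; python3 look.py pics/p4.png
```

```text
t 5.9 local mm [ -6.4 186.8 266.2] force [-0.5  0.1  0.2] 
 [[-0.019, 0.003, -1.0], [0.997, 0.077, -0.019], [0.077, -0.997, -0.004]]
```

View pics/p4.png

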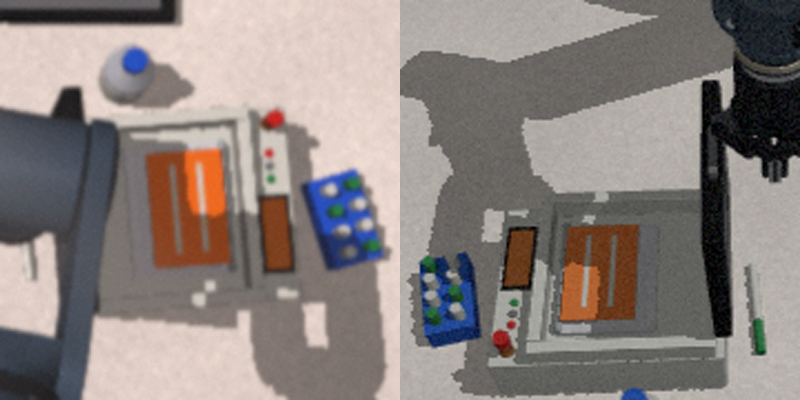

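The fingers stand behind the lid's outer face (side-crop (775,170)) and clear of the marker. Now I'll push the lid along its arc at about 1 rad/s.

Call:
{"name": "arm_command", "arguments": {"series": [[[-5, 3, 12, 0], [-5, 3, 12, 0], [0, 0, 13, 0], [0, 0, 14, 0], [0, 0, 14, 0], [2, 0, 16, 0], [3, 0, 16, 0], [5, 0, 15, 0], [6, 0, 15, 0], [0, 0, 0, 0]]]}}

```text
t: 7.0
tcp_pos: [0.578, -0.1107, 0.2665]
tool_rot: [0.48, 0.519, -0.482, 0.518]
force: [0.3, 1.0, 0.6]
finger_gap: -0.0
```

```bash
python3 -c "from h import *;here()"; python3 look.py pics/p5.png
```

```text
t 7.0 local mm [  4.4  56.5 266.5] force [0.3 1.  0.6] 
 [[-0.003, -0.001, -1.0], [0.997, 0.075, -0.003], [0.075, -0.997, 0.0]]
```

View pics/p5.png

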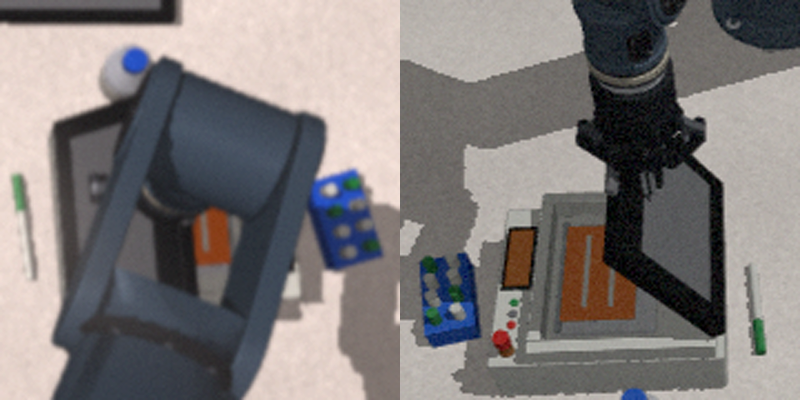

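The lid is past halfway and following the tips (side-crop contact near (640,180)). Continue the arc.

Call:
{"name": "arm_command", "arguments": {"series": [[[9, 0, 14, 0], [10, 0, 13, 0], [11, 0, 12, 0], [12, 0, 12, 0], [13, 0, 10, 0], [13, 0, 9, 0], [14, 0, 7, 0], [13, 0, 6, 0], [0, 0, 0, 0]]]}}

```text
t: 8.0
tcp_pos: [0.5835, -0.1907, 0.1703]
tool_rot: [0.48, 0.521, -0.481, 0.517]
force: [-0.1, 0.3, -0.2]
finger_gap: 0.0
```

```bash
python3 -c "from h import *;here()"
```

```text
t 8.0 local mm [  3.6 -23.7 170.3] force [-0.1  0.3 -0.2] 
 [[-0.005, 0.003, -1.0], [0.997, 0.077, -0.005], [0.077, -0.997, -0.003]]
```

Call:
{"name": "arm_command", "arguments": {"series": [[[9, 0, 3, 0], [9, 0, 2, 0], [7, 0, 1, 0], [5, 0, 0, 0], [3, 0, 0, 0], [1, 0, 0, 0], [1, 0, 0, 0], [0, 0, 0, 0]]]}}

```text
t: 8.8
tcp_pos: [0.5858, -0.1967, 0.1384]
tool_rot: [0.48, 0.519, -0.48, 0.519]
force: [-0.2, -0.1, -0.3]
finger_gap: -0.001
```

```bash
python3 -c "from h import *;here()"
```

```text
t 8.8 local mm [  5.4 -29.8 138.4] force [-0.2 -0.1 -0.3] 
 [[0.0, 0.0, -1.0], [0.997, 0.078, 0.0], [0.078, -0.997, -0.0]]
```

Call:
{"name": "arm_command", "arguments": {"series": [[[1, 0, 0, 0], [1, 0, 0, 0], [1, 0, 0, 0], [1, 0, 0, 0], [1, 0, 0, 0], [1, 0, 0, 0], [0, 0, 0, 0]]]}}

```text
t: 9.5
tcp_pos: [0.5859, -0.1971, 0.135]
tool_rot: [0.48, 0.519, -0.48, 0.52]
force: [-4.0, 0.2, 14.9]
finger_gap: 0.001
```

The stop is felt at z 135.0 mm with 15 N, which is the shut height. Hold, lift clear and look.

Call:
{"name": "arm_command", "arguments": {"series": [[[0, 0, 0, 0], [0, 0, 0, 0], [0, 0, 0, 0], [-5, 0, 0, 0], [-25, 0, 0, 0], [-40, 0, 0, 0], [-50, 0, 0, 0], [-50, 0, 0, 0], [-50, 0, 0, 0], [0, 0, 0, 0]]]}}

```text
t: 10.5
tcp_pos: [0.5891, -0.1981, 0.3608]
tool_rot: [0.482, 0.514, -0.478, 0.525]
force: [-0.1, -0.6, -0.1]
finger_gap: 0.002
```

```bash
python3 -c "from h import *;here()"; python3 look.py pics/p6.png
```

```text
t 10.5 local mm [  8.6 -31.5 360.8] force [-0.1 -0.6 -0.1] 
 [[0.015, -0.007, -1.0], [0.997, 0.078, 0.014], [0.078, -0.997, 0.008]]
```

View pics/p6.png

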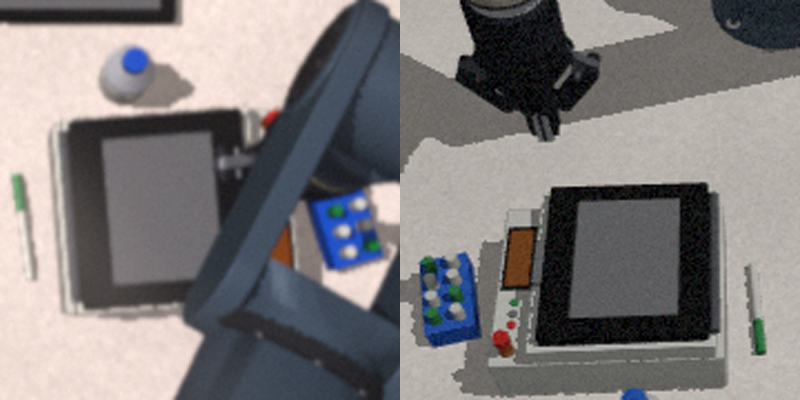

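The lid lies level on the rim (side-crop (540–715, 185–345)). The vial, rack, marker and bottle are where they started, and the arm is 0.22 m clear. Handing in.

```bash
python3 -c "from station import ticket;print(ticket.sign_off())"
```

```text
the job is handed in; nothing more can be done
None
```

I folded the orange flap fully down first, then swung the lid shut. I used only pushes of the shut fingertips on the outer faces, and handed the job in at about 10.5 s of the 58 s.

- **Flap:** it met its stop at z 106.9 mm with 14.6 N, against 107 mm in the text. The picture showed it flat, with the lid still upright.
- **Lid:** I pushed it at roughly 1 rad/s by the commanded path; the lid's own speed was not measured. It met its stop at z 135.0 mm with 14.9 N, against 135 mm in the text.
- **Last picture:** it showed the lid level on the rim and the tips 0.22 m clear. The vial, reagent bottle, tube rack and marker looked unmoved. The foil jar and mouse were outside the cropped pictures, so I did not check them at the end. By my plan the arm stayed away from them, and the wrist readings showed no unexpected contact.

The only disagreement was in the first pose fit, where one deck-corner pixel was about 10 pixels off because the vial hides that corner. The robust fit gave it little weight, and the other points agreed to about 2 pixels. The sign-off gives no verdict.

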